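# Prop the jig's spring catch open and take the gearmotor out

## Task

The gearmotor is locked in the test jig by the yellow spring catch. Drive the thick orange peg straight down into the gap between the jig's dark post and the catch until it stands fully down, upright and holding the catch open by itself, then lift the motor out and set it down upright in the blue tray, without dropping it. Leave the peg in the gap.

Things in the scene. Friction and masses are not known exactly. Their poses are not given: they have to be found in the camera images.
- peg_mid (a point): Centre, half-way up, of the loose thick orange prop peg standing on the bench: round, 32 mm diameter, 100 mm tall, 0.1 kg, last 8 mm tapering to a 22 mm flat foot; z up, yaw free. Grip it on the black band around 25 mm above this centre, as the parts round the gap reach 45 mm up the seated peg. Not the thin blue peg (20 mm): it opens the catch too little.
- prop_gap (a point): Where the peg's foot goes: on the jig's plate, 10 mm over the bench. z up, x and y are the jig's axes. Fixed dark post's face 19 mm away at +y; yellow catch on the -y side; its rails 26 mm either side in x. Lowered straight down here (within 5 mm) the peg needs 2 to 8 N to push the catch open, and rests on the plate, its centre 50 mm above this; let go, it shifts about 3 mm to +y.
- catch (a joint): Slide of the yellow sprung catch, m: 0 shut, grows to 0.030 as it moves to the jig's -y, away from the motor; springs back with 3 to 5 N. Shut, the gap from post to catch is 16 mm, with a sloped lead-in on the catch 13 to 45 mm above the plate that widens it to 37 mm. Its nose overlaps the motor's block by 11 mm, 1 mm above it; the seated peg holds it about 0.016 open, clear of the motor.
- motor_can (a point): Middle of the loose gearmotor's upright steel can (36 mm diameter, 50 mm tall), 53 mm above the motor's underside; z up. Under the can a black block 50 (x) x 64 (y) x 28 mm high; 0.35 kg. It starts in the jig's nest (22 mm high walls, 2 mm play), axes along the jig's. Grip the can here, fingers closing along the jig's x, and lift straight up 30 mm or more before moving away.
- tray_in (a point): Centre of the inner floor of the fixed blue tray, 5 mm above the bench; 140 x 140 mm inside, walls 5 mm thick, tops 28 mm above the bench. The motor may stand anywhere on its floor, at any yaw.
Mind the look-alikes: they are no part of the job. Several things look just like the part that bears peg_mid: the one meant starts farthest from the robot's base.

How it is judged:
On the way:
1. the orange peg stands fully down in the gap, upright and let go of, holding the catch open, the motor still in its nest (value of joint catch above 0.012 m and horizontal distance between peg_mid and prop_gap below 0.015 m and z of peg_mid in the frame of prop_gap below 0.056 m and angle between peg_mid's own z axis and vertical below 0.17 rad and contact force between the fingers and peg below 0.1 N and distance of motor_can from where it was at the start of the episode below 0.02 m), for 0.2 s.
At the end, for the whole second after the job is handed in: Catch over 12 mm open. Orange peg in the gap: centre within 15 mm horizontally of the gap point, at most 56 mm above it, tilt under 10 degrees. Motor on the tray floor: can within 62 mm of the tray centre horizontally, at most 60 mm above the floor, tilt under 8 degrees, at rest (value of joint catch above 0.012 m and horizontal distance between peg_mid and prop_gap below 0.015 m and z of peg_mid in the frame of prop_gap below 0.056 m and angle between peg_mid's own z axis and vertical below 0.17 rad and horizontal distance between motor_can and tray_in below 0.062 m and z of motor_can in the frame of tray_in below 0.06 m and angle between motor_can's own z axis and vertical below 0.15 rad and linear speed of motor below 0.02 m/s); the robot touches nothing.
It fails at once if the motor is dropped (moves faster than 0.8 m/s with no finger on it) (linear speed of motor above 0.8 m/s and contact force between the fingers and motor below 0.1 N).
It also fails if it takes over 54 s, if anything falls off the work surface, if the arm or the gripper's body presses on something with over 40 N, if the wrist force passes 120 N, or if a joint passes its speed limit or range.

## Robot

A 6-joint arm with a two-finger parallel gripper is mounted at the origin on the work surface. World frame = base frame: x ahead of the robot, y to its left, z up, the work surface at z = 0. Lengths are in m, angles in rad, forces in N, time in s.
With the tool pointing down it reaches from about 0.25 to 0.725 m from the base axis. Payload 9.7 kg.
Tool frame: the origin (TCP) lies between the finger pads; the fingertips stand 22 mm ahead of it and the grasp point (between the pads) lies 3 mm ahead of it; z points along the fingers, y is the line along which they close (so a half turn about z gives the same grasp; the last joint's range is limited). The gripper opens to 85 mm and grips with 20 to 120 N. Pads are 22 mm wide; open, the fingers measure 114 mm over their backs; the gripper's body (76 mm by 85 mm) begins 54 mm behind the grasp point. The pads swing forward as they close: fully open they stand 13 mm farther back than shut.
Start: joints at [1.317, 0.087, 0.176, 1.66, 0, 1.571], TCP at [0.138, 0.532, 0.232] pointing down, gripper open.
Joint ranges: [-3.13, 3.13], [-0.85, 1.81], [-1.15, 1.24], [-2.2, 2.28], [-1.44, 1.52], [-3.14, 3.14]. Speed limits (rad/s): [2.22, 2.22, 2.57, 3.14, 3.14, 3.14].

## Interface

Orientations are given as [roll, pitch, yaw] about the fixed x, y, z axes, in that order (R = Rz(yaw) Ry(pitch) Rx(roll)).
In Python, from bench import robot gives the robot as it stands. The module is installed in compiled form; this text tells all that it offers.
- The arm moves only by the tool step_arm, never from a script. Its argument "commands" is a list of rows, each a list of 5 numbers: the opening, from -1 (shut) to 1 (fully open), then the shift along the world's x, y, z in mm, then the turn about the world's z in degrees. In form: [[jaw, x, y, z, twist], ...]. A call has 1 to 8 rows; each row shifts and turns the commanded pose from where the row before left it; what a row does not reach is not made up. A row lasts 1/8 s, in which the tool goes at most 62.5 mm and 10.7 degrees, less where a joint would pass 70% of its speed; a pose out of reach is approached as far as the arm can. A call is refused whole if a number of a shift passes 62.5 or a number of a turn 10.7, either way. A call with a gripper value outside its range is refused whole. The fingers move at their own pace and stop on an object; "force" is the grip in N (left out, the last holds). Time passes only in rows, so rows that do not move let the fingers close. It gives the time, the measured TCP pose, the force, the opening and the grip force at its end, in the units of the state.
- robot.observe(): the state, without advancing time (a new reading comes with each control period).
- robot.snapshot(name): name is "scene" or "top" or "wrist"; returns the picture (384x512x3 uint8, red, green, blue); there is no depth.
- robot.camera_info(name): a dict with "intrinsics" (3x3 intrinsics, pixels), "camera_from_world" (4x4, takes a point from world to camera coordinates); the wrist camera has in their place "hand_eye" (4x4, takes a point from camera to tool coordinates, whose origin is the TCP and whose axes are the flange's). Camera axes: x right, y down, z forward; pixel columns grow to the right and rows downward; lengths in m; the calibration is good to about 2 mm. The wrist camera is an equidistant fisheye: a pixel r from the principal point sees the ray r / f radians off the axis. A picture is of the moment at which its call begins: read the wrist's pose just before it. camera_info takes no time and is no camera call.
- robot.hand_in(): hands the job in; it is judged then, once.
The state is a dict: "t": time; "q": joint angles; "dq": joint speeds; "joint_efforts": joint torques, N m; "ee_pos": TCP position; "tool_rot": TCP orientation; "ft_force": force on the tool from outside, world axes, zero at the start; "torque": the same for the moment, N m; "width": finger opening in m; "grasp_force": force on a finger pad.
Only numpy, scipy, OpenCV 4.12 (cv2) and the standard library are available. Lean on these libraries where they do the work, as an engineer would, in place of code of your own. Each camera call takes 0.05 s, during which the arm holds its last target. There are 200 camera calls.

## Working session

There is one attempt and no reset: what is moved stays moved. The work goes in short steps, Python scripts to look and compute and a tool call to move; the robot and the scene stay as the last step left them, time stands still between calls to the robot, and variables do not carry over. Pictures are saved under pics/ and viewed, at most 10 in all, crops included, and the job is handed in when it is done.

Besides the shell and the picture viewer there is one more tool, called by a JSON object that holds its "name" and its "arguments", one argument or row to a line. step_arm: Moves the arm, as the interface text tells. Its arguments: {"type":"object","properties":{"commands":{"type":"array"},"force":{"type":"number"}},"required":["commands"]}

```bash
mkdir -p pics; python3 - <<'E'
from bench import robot
import cv2, numpy as np
s=robot.observe(); print(s)
ims=[]
for n in("scene","top"):
    im=robot.snapshot(n); cv2.imwrite(f"pics/{n}0.png",im[:,:,::-1]); 
    print(n,robot.camera_info(n))
print(robot.camera_info("wrist"))
E
```

```text
{'t': 0.0, 'q': array([ 1.31701085e+00,  8.74569571e-02,  1.75140473e-01,  1.65980121e+00,
       -4.41018109e-05,  1.57081333e+00]), 'dq': array([ 1.22721971e-03,  7.75288068e-04,  5.06438506e-04, -2.79078978e-03,
       -2.24647809e-04,  9.09167818e-05]), 'joint_efforts': array([-1.31409361e-03, -5.20396936e+01,  4.64792204e+01,  1.65280985e-02,
       -9.87066232e-05, -6.78686419e-06]), 'ee_pos': array([0.13804371, 0.53216039, 0.23148804]), 'tool_rot': array([-3.14027128e+00,  4.41242448e-05,  2.88779023e+00]), 'ft_force': array([-0.58552705, -0.27346644, -0.6416806 ]), 'torque': array([-0.01224783,  0.02878538, -0.00144571]), 'grasp_force': 0.0, 'width': 0.08507588166414955}
scene {'intrinsics': array([[461.70327741,   0.        , 254.51539867],
       [  0.        , 461.70327741, 194.14741446],
       [  0.        ,   0.        ,   1.        ]]), 'camera_from_world': array([[-0.88309007,  0.46893099,  0.0159894 ,  0.44205454],
       [ 0.38629622,  0.74597025, -0.54249758, -0.19443048],
       [-0.26632154, -0.47289758, -0.83990518,  1.3138344 ],
       [ 0.        ,  0.        
[... 295 characters left out ...]
-0.98594564,  0.02670214, -0.16491873,  0.55804152],
       [ 0.16479022, -0.00695926, -0.98630409,  1.05613695],
       [ 0.        ,  0.        ,  0.        ,  1.        ]])}
{'intrinsics': array([[297.31863964,   0.        , 250.9489291 ],
       [  0.        , 297.31863964, 190.93219923],
       [  0.        ,   0.        ,   1.        ]]), 'hand_eye': array([[ 4.24305439e-04, -9.48515719e-01, -3.16729774e-01,
         8.17673184e-02],
       [ 9.99999691e-01,  1.92847770e-04,  7.62120223e-04,
         6.06663211e-04],
       [-6.61802381e-04, -3.16730000e-01,  9.48515508e-01,
        -1.41234881e-01],
       [ 0.00000000e+00,  0.00000000e+00,  0.00000000e+00,
         1.00000000e+00]])}
```

View pics/scene0.png

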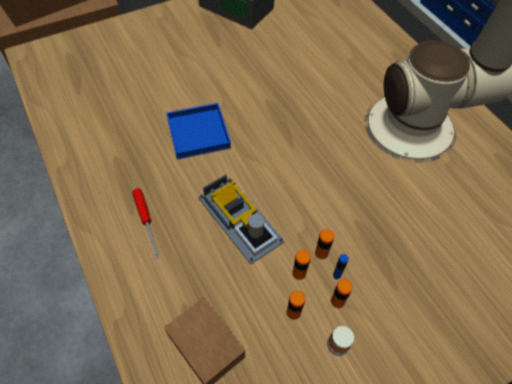

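View pics/top0.png

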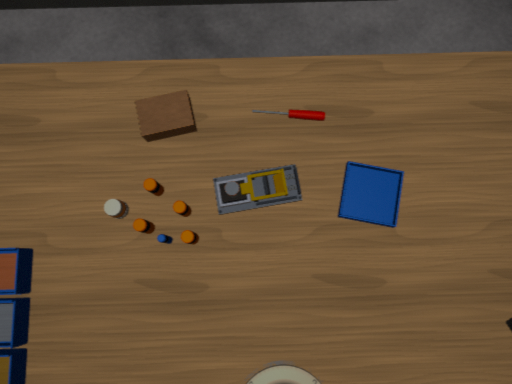

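The top view shows four thick orange pegs at (152,186), (180,208), (141,226) and (188,237). The blue thin peg is at (163,238), the white cylinder at (113,208), the jig at (258,190) and the tray at (371,194). The base lies at about (283,415), so the farthest orange peg is the one at (152,186), which is (296,304) in the scene view. I'll measure it and check it in a crop.

```bash
cat > h.py <<'E'
import numpy as np, cv2
from bench import robot
from scipy.spatial.transform import Rotation as R
def ray(n,uv,s=None):
    c=robot.camera_info(n);K=c["intrinsics"];u=np.array([(uv[0]-K[0,2])/K[0,0],(uv[1]-K[1,2])/K[1,1]])
    if n=="wrist":
        r=np.hypot(*u);d=np.r_[u/r*np.sin(r),np.cos(r)] if r>0 else np.array([0,0,1.])
        T=np.eye(4);T[:3,:3]=R.from_euler('xyz',s["tool_rot"]).as_matrix();T[:3,3]=s["ee_pos"];T=T@c["hand_eye"]
    else:
        d=np.r_[u,1];T=np.linalg.inv(c["camera_from_world"])
    return T[:3,3],T[:3,:3]@d
def onz(n,uv,z,s=None):
    o,d=ray(n,uv,s);return o+d*(z-o[2])/d[2]
def blobs(im,lo,hi,amin=15):
    m=cv2.inRange(cv2.cvtColor(im,cv2.COLOR_RGB2HSV),np.array(lo),np.array(hi))
    n,l,st,c=cv2.connectedComponentsWithStats(m);return [(c[i].round(1),st[i].tolist()) for i in range(1,n) if st[i,4]>=amin],m
E
python3 - <<'E'
from h import *
t=cv2.imread("pics/top0.png")[:,:,::-1].copy();s=cv2.imread("pics/scene0.png")[:,:,::-1].copy()
for n,im in(("top",t),("scene",s)):
    print(n)
    for c,st in blobs(im,(5,180,90),(16,255,255),30)[0]:
        p=onz(n,c,.1 if n=="top" else .09);print("orange",c,st,p.round(3),np.hypot(p[0],p[1]).round(3))
    b,m=blobs(im,(105,150,60),(125,255,255),500)
    for c,st in b: print("blue",c,st,onz(n,c,.005).round(3))
    b,m=blobs(im,(20,150,100),(32,255,255),30)
    for c,st in b: print("yel",c,st,onz(n,c,.05).round(3))
a=cv2.resize(t[150:250,110:310],None,fx=4,fy=4,interpolation=cv2.INTER_CUBIC)
b=cv2.resize(s[165:265,190:290],None,fx=2,fy=2,interpolation=cv2.INTER_CUBIC);b=np.hstack([b,cv2.resize(s[215:315,270:370],None,fx=2,fy=2),])
b=np.pad(b,((0,0),(0,400),(0,0)))
cv2.imwrite("pics/c1.png",np.vstack([a,b])[:,:,::-1])
E
```

```text
top
orange [149.2 184. ] [143, 178, 13, 13, 111] [0.571 0.314 0.1  ] 0.652
orange [179.4 206.1] [173, 200, 13, 13, 53] [0.515 0.24  0.1  ] 0.568
orange [139.1 224.3] [133, 218, 13, 14, 81] [0.473 0.337 0.1  ] 0.581
orange [187.6 236.3] [180, 230, 14, 14, 50] [0.441 0.22  0.1  ] 0.492
blue [370.4 194.1] [339, 162, 64, 65, 3084] [ 0.546 -0.253  0.005]
yel [266.7 184.6] [241, 169, 47, 31, 551] [0.571 0.024 0.05 ]
scene
orange [326.5 235.5] [320, 229, 14, 14, 159] [0.44 0.22 0.09] 0.492
orange [302.9 256.7] [296, 250, 15, 15, 175] [0.512 0.24  0.09 ] 0.566
orange [344.4 286.3] [337, 279, 16, 16, 191] [0.471 0.337 0.09 ] 0.579
orange [296.9 298.3] [289, 291, 16, 16, 198] [0.571 0.314 0.09 ] 0.652
blue [197.9 130.2] [167, 104, 63, 54, 2482] [ 0.543 -0.256  0.005]
yel [231.8 201.2] [211, 181, 45, 44, 726] [0.575 0.022 0.05 ]
```

View pics/c1.png

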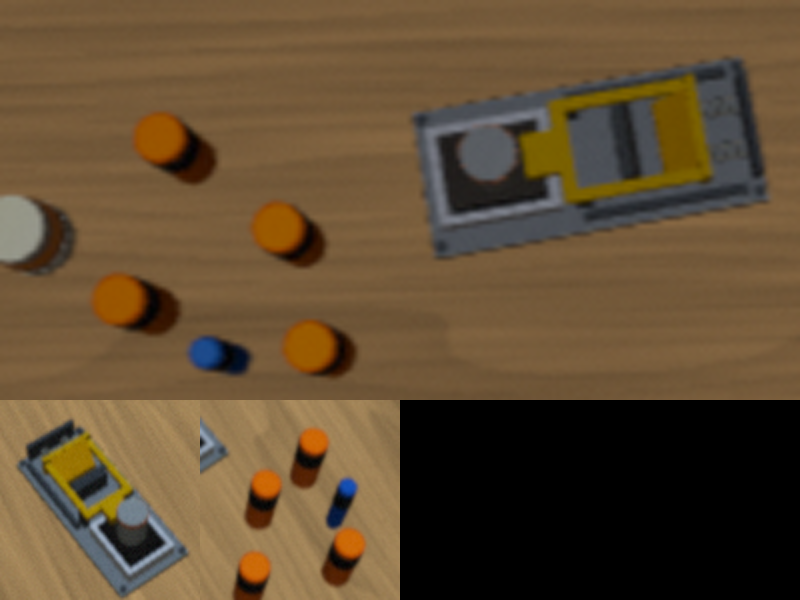

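Both views put the target peg at (0.571, 0.314), 0.652 from the base and farthest of the four. The crop confirms a full-width orange peg with a black band. The jig has its motor at image left (+y jig), the dark post at crop (625,140) and the catch slope at (675,135). I'll move above the peg and turn towards the jig yaw.

{"name": "step_arm", "arguments": {
  "commands": [
    [1,54,-27,0,-8.2],
    [1,54,-27,0,-8.2],
    [1,54,-27,0,-8.2],
    [1,54,-27,0,-8.2],
    [1,54,-27,0,-8.2],
    [1,54,-27,0,-8.2],
    [1,54,-27,0,-8.2],
    [1,54,-27,0,-8.2]
  ],
  "force": 40
}}

```text
t: 1.1
ee_pos: [0.5717, 0.3152, 0.2318]
tool_rot: [-3.141, 0.0, 1.738]
ft_force: [0.2, 0.9, 0.4]
width: 0.0855
grasp_force: 0.0
```

{"name": "step_arm", "arguments": {
  "commands": [
    [1,0,0,0,0],
    [1,0,0,0,0]
  ]
}}

```text
t: 1.35
ee_pos: [0.5699, 0.3163, 0.2316]
tool_rot: [-3.14, 0.0, 1.743]
ft_force: [-0.3, -0.2, 0.6]
width: 0.0855
grasp_force: 0.0
```

```bash
python3 - <<'E'
from h import *
s=robot.observe();im=robot.snapshot("wrist");cv2.imwrite("pics/w1.png",im[:,:,::-1])
print(s["t"],s["ee_pos"],s["tool_rot"],s["width"])
for c,st in blobs(im,(5,180,90),(16,255,255),100)[0]: print(c,st,onz("wrist",c,.1,s).round(3))
# jig yaw from top view plate edges
for n,a,b in(("top",(110+415/4,150+115/4),(110+740/4,150+60/4)),("top",(110+440/4,150+257/4),(110+765/4,150+200/4))):
    p,q=onz(n,a,.01),onz(n,b,.01);d=p-q;print(p.round(3),q.round(3),"yaw",np.degrees(np.arctan2(-d[0],d[1])))
E
```

```text
1.35 [0.56993154 0.31625083 0.23155168] [-3.14031774e+00  1.66422416e-04  1.74305922e+00] 0.08547866871617345
[156.4 142.3] [141, 127, 31, 32, 757] [0.474 0.34  0.1  ]
[252.9 181.1] [237, 166, 32, 31, 788] [0.571 0.318 0.1  ]
[187.4 237.6] [173, 225, 30, 26, 595] [0.515 0.245 0.1  ]
[124.1 240.8] [112, 229, 25, 25, 481] [0.443 0.226 0.1  ]
[0.598 0.165 0.01 ] [ 0.63  -0.054  0.01 ] yaw 8.260665477297085
[0.502 0.149 0.01 ] [ 0.534 -0.067  0.01 ] yaw 8.457429512820049
```

View pics/w1.png

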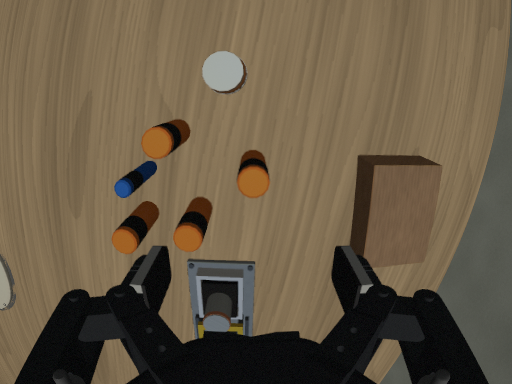

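The wrist view shows the target peg at (253,181), below the gripper, with nothing in the fingers' way. Wrist and top views differ by 4 mm in y, which lies along the pad width and so does no harm. I'll descend and grip.

{"name": "step_arm", "arguments": {
  "commands": [
    [1,1,0,-50,-1.5],
    [1,0,0,-50,0],
    [1,0,0,-35,0],
    [1,0,0,-20,0],
    [1,0,0,0,0],
    [-1,0,0,0,0],
    [-1,0,0,0,0],
    [-1,0,0,0,0]
  ],
  "force": 60
}}

```text
t: 2.4
ee_pos: [0.5714, 0.3166, 0.0782]
tool_rot: [3.14, -0.0, 1.717]
ft_force: [0.7, 0.6, 0.5]
width: 0.0322
grasp_force: 0.5
```

{"name": "step_arm", "arguments": {
  "commands": [
    [-1,0,0,0,0],
    [-1,0,0,0,0],
    [-1,0,0,0,0],
    [-1,0,0,0,0]
  ]
}}

```text
t: 2.9
ee_pos: [0.5716, 0.3166, 0.0784]
tool_rot: [3.14, -0.001, 1.717]
ft_force: [-0.1, -0.2, 6.7]
width: 0.03
grasp_force: 59.8
```

{"name": "step_arm", "arguments": {
  "commands": [
    [-1,0,0,55,0],
    [-1,0,0,55,0],
    [-1,2,-30,35,0],
    [-1,2,-60,0,0],
    [-1,2,-60,0,0],
    [-1,2,-60,0,0],
    [-1,2,-60,0,0],
    [-1,1,-60,0,0]
  ]
}}

```text
t: 3.9
ee_pos: [0.5818, -0.0156, 0.2222]
tool_rot: [3.142, -0.0, 1.717]
ft_force: [0.5, -1.1, -1.6]
width: 0.0298
grasp_force: 59.9
```

{"name": "step_arm", "arguments": {
  "commands": [
    [-1,1,-54,0,0],
    [-1,0,0,0,0],
    [-1,0,0,0,0]
  ]
}}

```text
t: 4.28
ee_pos: [0.583, -0.0676, 0.2221]
tool_rot: [-3.141, -0.0, 1.716]
ft_force: [-0.5, 0.7, -0.9]
width: 0.0296
grasp_force: 59.9
```

```bash
python3 - <<'E'
from h import *
s=robot.observe();im=robot.snapshot("wrist");np.save("pics/w2.npy",im)
import pickle;pickle.dump(s,open("s2.pkl","wb"))
print(s["t"],s["ee_pos"],s["tool_rot"],s["width"],s["grasp_force"],s["ft_force"])
cv2.imwrite("pics/w2.png",cv2.resize(im[60:300,120:400],None,fx=2.5,fy=2.5,interpolation=cv2.INTER_CUBIC)[:,:,::-1])
E
```

```text
4.275 [ 0.5829924  -0.06757396  0.22206477] [-3.14130144e+00 -4.01256085e-04  1.71594548e+00] 0.029573406679139297 59.90555517375469 [-0.49378592  0.74234868 -0.93346824]
```

View pics/w2.png

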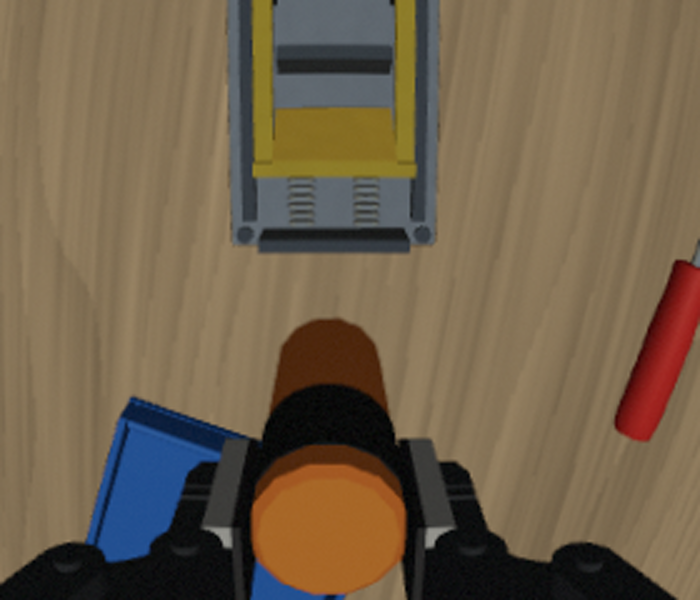

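The crop shows the post's top front edge at (335,59) and its foot at (335,73). The slope's lower edge is at (335,107) and its upper edge at (335,165). The rails run from 252 to 416, and the peg is held upright. Next I'll convert these to gap coordinates.

```bash
python3 - <<'E'
from h import *
import pickle;s=pickle.load(open("s2.pkl","rb"))
a=np.radians(8.35);X=np.array([np.cos(a),np.sin(a)]);Y=np.array([-np.sin(a),np.cos(a)])
P=lambda c,z:onz("wrist",(120+(c[0]+.5)/2.5-.5,60+(c[1]+.5)/2.5-.5),z,s)
for n,c,z in(("post foot",(335,73),.01),("post top",(335,59),.055),("slope low",(335,107),.023),("slope top",(335,165),.055),("railL",(252,165),.055),("railR",(416,165),.055),("plateL",(236,235),.01),("plateR",(435,235),.01),("plateL2",(228,20),.01),("plateR2",(440,20),.01)):
    p=P(c,z);print(n,p.round(4),"jig xy",(X@p[:2]).round(4),(Y@p[:2]).round(4))
t=cv2.imread("pics/top0.png")[:,:,::-1].copy()
for n,c,z in(("post",(625,140),.055),("can",(488,153),.088),("railR",(708,100),.055),("railR",(715,178),.055)):
    p=onz("top",(110+c[0]/4,150+c[1]/4),z);print(n,p.round(4),(X@p[:2]).round(4),(Y@p[:2]).round(4))
E
```

```text
post foot [0.5731 0.0218 0.01  ] jig xy 0.5702 -0.0617
post top [0.572  0.0265 0.055 ] jig xy 0.5698 -0.0569
slope low [0.5753 0.0061 0.023 ] jig xy 0.5701 -0.0776
slope top [ 0.5785 -0.0171  0.055 ] jig xy 0.5699 -0.101
railL [ 0.5444 -0.0219  0.055 ] jig xy 0.5354 -0.1007
railR [ 0.6117 -0.0119  0.055 ] jig xy 0.6035 -0.1007
plateL [ 0.537  -0.0621  0.01  ] jig xy 0.5223 -0.1394
plateR [ 0.6327 -0.0479  0.01  ] jig xy 0.619 -0.1393
plateL2 [0.52   0.0404 0.01  ] jig xy 0.5203 -0.0355
plateR2 [0.6179 0.055  0.01  ] jig xy 0.6193 -0.0353
post [0.5691 0.0256 0.055 ] 0.5668 -0.0573
can [0.5574 0.1116 0.088 ] 0.5677 0.0295
railR [ 0.5939 -0.0286  0.055 ] 0.5834 -0.1146
railR [ 0.5429 -0.0312  0.055 ] 0.5326 -0.1097
```

```bash
python3 - <<'E'
from h import *
import pickle;s=pickle.load(open("s2.pkl","rb"));im=np.load("pics/w2.npy")
a=np.radians(8.35);M=np.array([[np.cos(a),np.sin(a)],[-np.sin(a),np.cos(a)]])
m=cv2.inRange(cv2.cvtColor(im,cv2.COLOR_RGB2HSV),(5,150,150),(20,255,255))
c=max(cv2.findContours(m,0,1)[0],key=cv2.contourArea);pts=c[:,0,:].astype(float)
w=np.array([onz("wrist",p,s["ee_pos"][2]+.0216,s)[:2] for p in pts]).astype(np.float32)
(cx,cy),r=cv2.minEnclosingCircle(w);print("peg top",cx,cy,"r",r)
t=M@s["ee_pos"][:2];p=M@np.r_[cx,cy];g=np.array([.5700,-.0807])
print("tcp",t,"peg-tcp jig",p-t,"move if tcp",M.T@(g-t),"move if peg",M.T@(g-p), "gap world",M.T@g)
E
```

```text
peg top 0.5830825567245483 -0.06661441922187805 r 0.015337321907281876
tcp [ 0.56699928 -0.1515196 ] peg-tcp jig [0.00022855 0.00093628] move if tcp [-0.00731549  0.07050464] move if peg [-0.00740565  0.0695451 ] gap world [0.57567691 0.00293068]
```

{"name": "step_arm", "arguments": {
  "commands": [
    [-1,-3.6,34,0,0],
    [-1,-3.6,33.5,0,0],
    [-1,0,0,-30,0],
    [-1,0,0,-30,0],
    [-1,0,0,-15,0],
    [-1,0,0,0,0],
    [-1,0,0,0,0]
  ]
}}

```text
t: 5.2
ee_pos: [0.5764, 0.0001, 0.1485]
tool_rot: [3.14, 0.0, 1.717]
ft_force: [1.0, -0.4, -1.1]
width: 0.0301
grasp_force: 59.9
```

```bash
python3 - <<'E'
from h import *
s=robot.observe();im=robot.snapshot("wrist");sc=robot.snapshot("scene")
print(s["t"],s["ee_pos"],s["tool_rot"],s["ft_force"])
a=cv2.resize(im[40:340,100:400],None,fx=2,fy=2)[:600,:400*1]
a=cv2.resize(im[100:340,170:330],(400,600),interpolation=cv2.INTER_CUBIC)
b=cv2.resize(sc[140:260,190:270],(400,600),interpolation=cv2.INTER_CUBIC)
cv2.imwrite("pics/c3.png",np.hstack([a,b])[:,:,::-1])
E
```

```text
5.2 [5.76366400e-01 1.28207976e-04 1.48461979e-01] [3.14008877e+00 1.84811832e-04 1.71701873e+00] [ 0.99188187 -0.3897701  -1.06964897]
```

View pics/c3.png

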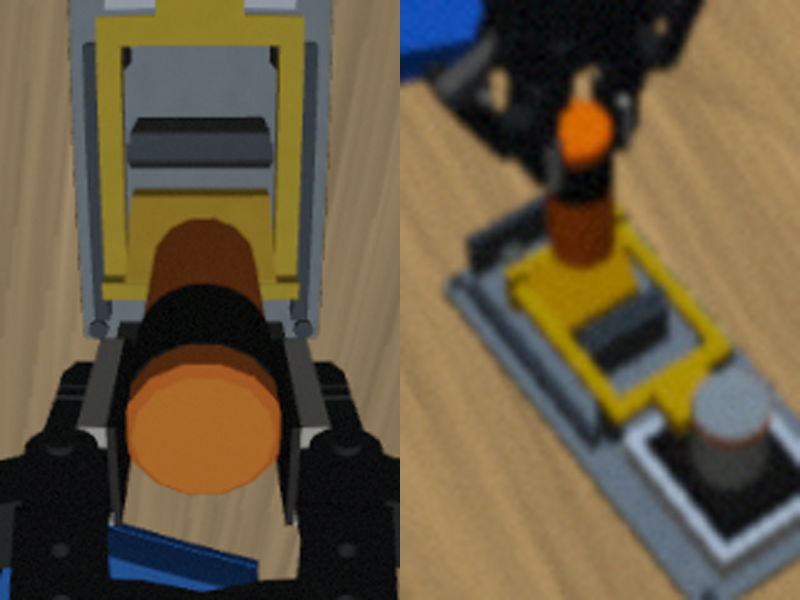

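The wrist crop shows the peg centred between the rails, with the post foot at (200,166) and the slope's lower edge at (200,192). The scene crop shows the foot over the slope, its lower edge at about (583,265). I'll remeasure from this pose.

```bash
python3 - <<'E'
from h import *
s=robot.observe()
a=np.radians(8.35);M=np.array([[np.cos(a),np.sin(a)],[-np.sin(a),np.cos(a)]])
W=lambda c,z:(M@onz("wrist",(170+c[0]/2.5,100+c[1]/2.5),z,s)[:2]).round(4)
S=lambda c,z:(M@onz("scene",(190+(c[0]-400)/5,140+c[1]/5),z)[:2]).round(4)
print("tcp",(M@s["ee_pos"][:2]).round(4))
print("W post foot",W((200,166),.01),"slope low",W((200,192),.023))
for z in(.03,.04,.05,.055):print(z,"W top edge",W((200,133),z),"S top edge mid",S((618,305),z),"S slope low?",S((605,320),z))
zt=s["ee_pos"][2]+.0216
print("peg top W",W((204,428),zt),"S",S((585,130),zt),"foot low S r11",S((583,265),zt-.1))
print("can top S",S((731,402),.088))
E
```

```text
tcp [ 0.5703 -0.0838]
W post foot [ 0.5697 -0.0699] slope low [ 0.5697 -0.0767]
0.03 W top edge [ 0.5697 -0.053 ] S top edge mid [ 0.5614 -0.0702] S slope low? [ 0.5715 -0.0668]
0.04 W top edge [ 0.5697 -0.051 ] S top edge mid [ 0.5648 -0.0649] S slope low? [ 0.5748 -0.0616]
0.05 W top edge [ 0.5698 -0.049 ] S top edge mid [ 0.5682 -0.0597] S slope low? [ 0.5781 -0.0564]
0.055 W top edge [ 0.5698 -0.048 ] S top edge mid [ 0.5699 -0.057 ] S slope low? [ 0.5797 -0.0538]
peg top W [ 0.5706 -0.0821] S [ 0.5688 -0.0795] foot low S r11 [ 0.5757 -0.0772]
can top S [0.5693 0.0321]
```

The post shows different faces in the two wrist views, so I'll intersect its edges across both views to get (Y, Z).

```bash
python3 - <<'E'
from h import *
import pickle;s2=pickle.load(open("s2.pkl","rb"));s=robot.observe()
a=np.radians(8.35);M=np.array([[np.cos(a),np.sin(a)],[-np.sin(a),np.cos(a)]])
w2=np.load("pics/w2.npy");g2=w2[:,:,:].astype(int);c3=cv2.imread("pics/c3.png")[:,:,::-1].astype(int)
print("w2 col",[(r,g2[r,245:262].mean((0)).round().astype(int).tolist()) for r in range(74,106)])
print("c3",[(round(100+r/2.5,1),c3[r,170:220].mean(0).round().astype(int).tolist()) for r in range(105,215,4)])
def L(uv,s):
    o,d=ray("wrist",uv,s);return np.r_[M[1]@o[:2],o[2]],np.r_[M[1]@d[:2],d[2]]
print("cams",L((254,90),s2)[0],L((250,160),s)[0])
for e2 in(45,59,73,107):
  for e3 in(118,133,166,192):
    o,d=L((253.5,60+e2/2.5),s2);p,f=L((250,100+e3/2.5),s)
    k=np.linalg.solve(np.c_[d,-f],p-o);print(e2,e3,(o+k[0]*d).round(4))
E
```

```text
w2 col [(74, [96, 104, 111]), (75, [95, 104, 111]), (76, [95, 104, 111]), (77, [83, 91, 98]), (78, [59, 65, 71]), (79, [53, 59, 64]), (80, [53, 60, 65]), (81, [53, 60, 65]), (82, [53, 59, 64]), (83, [43, 48, 51]), (84, [35, 36, 35]), (85, [34, 36, 36]), (86, [34, 35, 34]), (87, [34, 35, 35]), (88, [34, 35, 35]), (89, [66, 71, 76]), (90, [95, 103, 110]), (91, [95, 103, 110]), (92, [95, 103, 110]), (93, [95, 103, 110]), (94, [95, 104, 111]), (95, [95, 103, 111]), (96, [96, 104, 111]), (97, [96, 104, 111]), (98, [96, 104, 112]), (99, [96, 104, 111]), (100, [96, 104, 111]), (101, [96, 104, 111]), (102, [91, 95, 93]), (103, [126, 104, 43]), (104, [133, 109, 34]), (105, [133, 108, 34])]
c3 [(142.0, [97, 105, 112]), (143.6, [97, 105, 112]), (145.2, [97, 106, 113]), (146.8, [55, 60, 63]), (148.4, [25, 26, 26]), (150.0, [25, 27, 26]), (151.6, [26, 27, 28]), (153.2, [43, 48, 52]), (154.8, [55, 61, 68]), (156.4, [54, 60, 67]), (158.0, [54, 61, 66]), (159.6, [53, 60, 66]), (161.2, [54, 60, 66]), (162.8, [53, 60, 66]), (164.4, [41, 44, 46]), (166.0, [29, 30, 29]), (167.6, [86, 93, 100]), (169.2, [97, 105, 113]), (170.8, [97, 105, 113]), (172.4, [97, 105, 112]), (174.0, [96, 103, 108]), (175.6, [78, 69, 45]), (177.2, [71, 56, 15]), (178.8, [119, 96, 29]), (180.4, [135, 110, 35]), (182.0, [134, 109, 34]), (183.6, [134, 110, 35]), (185.2, [134, 110, 35])]
cams [-0.06945658  0.3633322 ] [-0.00167135  0.2897078 ]
45 118 [-0.0493  0.02  ]
45 133 [-0.0506  0.042 ]
45 166 [-0.0528  0.0801]
45 192 [-0.0542  0.1031]
59 118 [-0.0546 -0.01  ]
59 133 [-0.0557  0.0164]
59 166 [-0.0574  0.0612]
59 192 [-0.0585  0.0878]
73 118 [-0.0609 -0.0456]
73 133 [-0.0616 -0.0136]
73 166 [-0.0627  0.0397]
73 192 [-0.0633  0.0706]
107 118 [-0.0827 -0.1689]
107 133 [-0.0813 -0.1134]
107 166 [-0.0792 -0.0278]
107 192 [-0.078   0.0185]
```

The edges resolve consistently. The post has a chamfered top and its face is at Y≈-0.062. The catch is at -0.0777, giving the expected 16 mm gap, so the gap point is Y≈-0.081. The peg is at about -0.082 and well inside tolerance. I'll lower it slowly.

{"name": "step_arm", "arguments": {
  "commands": [
    [-1,0,1,-8,0],
    [-1,0,0,-8,0],
    [-1,0,0,-8,0],
    [-1,0,0,-6,0],
    [-1,0,0,0,0]
  ]
}}

```text
t: 5.92
ee_pos: [0.5758, 0.0012, 0.1168]
tool_rot: [-3.141, -0.001, 1.717]
ft_force: [-0.6, 3.9, 0.3]
width: 0.0301
grasp_force: 60.0
```

{"name": "step_arm", "arguments": {
  "commands": [
    [-1,0,0,-5,0],
    [-1,0,0,-5,0],
    [-1,0,0,-5,0],
    [-1,0,0,-4,0],
    [-1,0,0,0,0]
  ]
}}

```text
t: 6.55
ee_pos: [0.5762, 0.0012, 0.0985]
tool_rot: [3.141, -0.001, 1.717]
ft_force: [0.3, 4.2, 2.7]
width: 0.0299
grasp_force: 60.3
```

{"name": "step_arm", "arguments": {
  "commands": [
    [-1,0,0,-4,0],
    [-1,0,0,-3,0],
    [-1,0,0,-2,0],
    [-1,0,0,0,0]
  ]
}}

```text
t: 7.05
ee_pos: [0.5756, 0.001, 0.0887]
tool_rot: [-3.141, -0.0, 1.717]
ft_force: [-0.7, 3.6, -1.1]
width: 0.0301
grasp_force: 59.9
```

{"name": "step_arm", "arguments": {
  "commands": [
    [-1,0,0,-1,0],
    [-1,0,0,-1,0],
    [-1,0,0,0,0]
  ]
}}

```text
t: 7.42
ee_pos: [0.576, 0.001, 0.0885]
tool_rot: [3.141, -0.0, 1.717]
ft_force: [-4.7, 5.2, 9.9]
width: 0.0303
grasp_force: 61.2
```

The peg is on the plate: z is 0.0885 as expected, with about 10 N of contact. I'll release it and lift.

{"name": "step_arm", "arguments": {
  "commands": [
    [-1,0,0,1.5,0],
    [0.3,0,0,0,0],
    [0.3,0,0,0,0],
    [0.6,0,0,0,0],
    [0.6,0,0,0,0],
    [0.6,0,0,20,0],
    [1,0,0,50,0],
    [1,0,0,60,0]
  ]
}}

```text
t: 8.43
ee_pos: [0.5753, 0.0008, 0.2192]
tool_rot: [-3.14, -0.0, 1.717]
ft_force: [1.0, 0.9, -0.0]
width: 0.0852
grasp_force: 0.0
```

{"name": "step_arm", "arguments": {
  "commands": [
    [1,0,0,0,0],
    [1,0,0,0,0]
  ]
}}

```text
t: 8.68
ee_pos: [0.5759, 0.0008, 0.2183]
tool_rot: [-3.141, 0.0, 1.717]
ft_force: [0.1, 1.0, -0.9]
width: 0.0853
grasp_force: 0.0
```

```bash
python3 - <<'E'
from h import *
import pickle
s=robot.observe();im=robot.snapshot("wrist");sc=robot.snapshot("scene");np.save("w4.npy",im);pickle.dump(s,open("s4.pkl","wb"))
print(s["t"],s["ee_pos"],s["tool_rot"],s["ft_force"])
a=cv2.resize(im[30:330,130:380],None,fx=2,fy=2,interpolation=cv2.INTER_CUBIC)
b=cv2.resize(sc[150:270,195:255],(300,600),interpolation=cv2.INTER_CUBIC)
cv2.imwrite("pics/c4.png",np.hstack([a,b])[:,:,::-1])
E
```

```text
8.675 [0.5759338  0.00084371 0.21829074] [-3.14144993e+00  8.43811515e-05  1.71669855e+00] [ 0.05376357  1.03118052 -0.9212719 ]
```

View pics/c4.png

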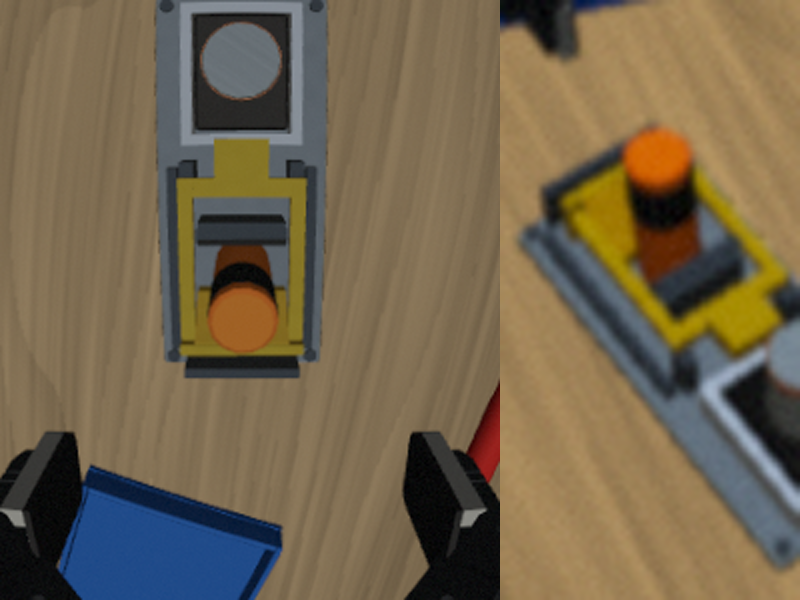

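The peg stands in the gap. The catch frame has moved back and its nose is clear of the motor block. The can's top is at crop (241,61) and the peg's top at (243,315).

```bash
python3 - <<'E'
from h import *
import pickle;s=pickle.load(open("s4.pkl","rb"))
a=np.radians(8.35);M=np.array([[np.cos(a),np.sin(a)],[-np.sin(a),np.cos(a)]])
W=lambda c,z:onz("wrist",(130+c[0]/2,30+c[1]/2),z,s)[:2]
print("tcp jig",M@s["ee_pos"][:2])
p=W((243,318),.11);print("peg",p,M@p)
for z in(.088,.095):
    p=W((241,61),z);print("can",z,p,M@p,"diam",np.linalg.norm(W((201,61),z)-W((281,61),z)))
    print("delta mm",(p-s["ee_pos"][:2])*1e3)
print("tray top view",onz("top",(370.4,194.1),.005),"scene",onz("scene",(197.9,130.2),.005))
E
```

```text
tcp jig [ 0.5699511  -0.08280215]
peg [0.57632474 0.00167331] [ 0.57045837 -0.08203812]
can 0.088 [0.55893569 0.11360688] [0.56950861 0.03123412] diam 0.035662863171120954
delta mm [-16.99811016 112.76316435]
can 0.095 [0.55906471 0.11279446] [0.56951828 0.03041158] diam 0.03474343829675731
delta mm [-16.86909345 111.9507467 ]
tray top view [ 0.5457269  -0.25346539  0.005     ] scene [ 0.54336378 -0.25585518  0.005     ]
```

{"name": "step_arm", "arguments": {
  "commands": [
    [1,-8.5,56,0,0],
    [1,-8.5,56,0,0],
    [1,0,0,-50,0],
    [1,0,0,-50,0],
    [1,0,0,-35,0],
    [1,0,0,-16,0],
    [1,0,0,0,0],
    [1,0,0,0,0]
  ],
  "force": 70
}}

```text
t: 9.78
ee_pos: [0.5597, 0.113, 0.0692]
tool_rot: [3.14, -0.0, 1.717]
ft_force: [-0.6, -0.0, 0.8]
width: 0.0851
grasp_force: 0.0
```

{"name": "step_arm", "arguments": {
  "commands": [
    [-1,0,0,0,0],
    [-1,0,0,0,0],
    [-1,0,0,0,0],
    [-1,0,0,0,0],
    [-1,0,0,0,0],
    [-1,0,0,0,0]
  ]
}}

```text
t: 10.52
ee_pos: [0.5591, 0.1129, 0.0685]
tool_rot: [3.141, -0.0, 1.717]
ft_force: [-2.3, -1.4, 5.5]
width: 0.0337
grasp_force: 69.6
```

{"name": "step_arm", "arguments": {
  "commands": [
    [-1,0,0,8,0],
    [-1,0,0,12,0],
    [-1,0,0,20,0],
    [-1,0,0,20,0],
    [-1,0,0,0,0]
  ]
}}

```text
t: 11.15
ee_pos: [0.5598, 0.1131, 0.1297]
tool_rot: [3.138, -0.0, 1.717]
ft_force: [0.2, 0.5, -2.9]
width: 0.0334
grasp_force: 70.0
```

The motor is lifted: the wrist reads about 3.4 N of weight and the can fills the jaw. I'll go high, clear of the peg, then over the tray.

{"name": "step_arm", "arguments": {
  "commands": [
    [-1,0,0,40,0],
    [-1,0,0,50,0],
    [-1,-1,-30,0,0],
    [-1,-2,-50,0,0],
    [-1,-2,-50,0,0],
    [-1,-2,-50,0,0],
    [-1,-2,-50,0,0],
    [-1,-2,-50,0,0]
  ]
}}

```text
t: 12.15
ee_pos: [0.5475, -0.1687, 0.2168]
tool_rot: [-3.141, -0.0, 1.717]
ft_force: [0.6, 0.4, -2.8]
width: 0.0337
grasp_force: 70.9
```

{"name": "step_arm", "arguments": {
  "commands": [
    [-1,-2,-50,0,0],
    [-1,-2,-37,0,0],
    [-1,0,0,0,0],
    [-1,0,0,-40,0],
    [-1,0,0,-40,0],
    [-1,0,0,-40,0],
    [-1,0,0,-15,0],
    [-1,0,0,0,0]
  ]
}}

```text
t: 13.15
ee_pos: [0.5436, -0.2534, 0.0822]
tool_rot: [-3.14, -0.001, 1.717]
ft_force: [0.6, 0.3, -0.9]
width: 0.0333
grasp_force: 70.8
```

```bash
python3 - <<'E'
from h import *
s=robot.observe();im=robot.snapshot("wrist");sc=robot.snapshot("scene")
print(s["t"],s["ee_pos"],s["tool_rot"],s["ft_force"],s["width"])
a=cv2.resize(im,None,fx=1,fy=1)[:, 80:430]
b=cv2.resize(sc[70:230,150:290],None,fx=2.4,fy=2.4,interpolation=cv2.INTER_CUBIC)
cv2.imwrite("pics/c5.png",np.hstack([a,b[:384]])[:,:,::-1])
E
```

```text
13.15 [ 0.54359663 -0.25342276  0.08219151] [-3.14035718e+00 -9.54624417e-04  1.71722867e+00] [ 0.60335311  0.29691151 -0.94661896] 0.0333065902126405
```

View pics/c5.png

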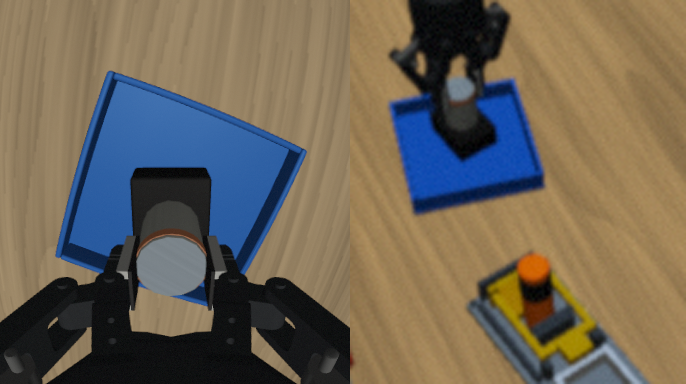

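The motor hangs upright over the tray, inside its walls, at (170,240) in the wrist view. The peg still stands in the gap, at (535,290) in the scene crop. I'll lower the motor the last 19 mm.

{"name": "step_arm", "arguments": {
  "commands": [
    [-1,0,0,-8,0],
    [-1,0,0,-6,0],
    [-1,0,0,-3,0],
    [-1,0,0,-1,0],
    [-1,0,0,0,0]
  ]
}}

```text
t: 13.88
ee_pos: [0.5439, -0.2541, 0.0647]
tool_rot: [-3.142, -0.0, 1.717]
ft_force: [0.4, 0.5, -1.8]
width: 0.0341
grasp_force: 70.8
```

{"name": "step_arm", "arguments": {
  "commands": [
    [-1,0,0,-1,0],
    [-1,0,0,-1,0],
    [-1,0,0,-1,0],
    [-1,0,0,0,0]
  ]
}}

```text
t: 14.38
ee_pos: [0.544, -0.2543, 0.0635]
tool_rot: [3.14, 0.001, 1.717]
ft_force: [-6.1, 1.9, 10.5]
width: 0.0337
grasp_force: 72.0
```

It touches the tray floor at z 0.0635, as expected. I'll release it and retreat straight up.

{"name": "step_arm", "arguments": {
  "commands": [
    [-1,0,0,1.5,0],
    [0,0,0,0,0],
    [0.6,0,0,0,0],
    [1,0,0,0,0],
    [1,0,0,0,0],
    [1,0,0,0,0],
    [1,0,0,20,0],
    [1,0,0,50,0]
  ]
}}

```text
t: 15.38
ee_pos: [0.5426, -0.2535, 0.1315]
tool_rot: [-3.138, -0.003, 1.717]
ft_force: [0.2, -0.1, 0.8]
width: 0.0854
grasp_force: 0.0
```

{"name": "step_arm", "arguments": {
  "commands": [
    [1,0,0,60,0],
    [1,-30,0,40,0],
    [1,-50,0,0,0],
    [1,-50,0,0,0],
    [1,-50,0,0,0],
    [1,0,0,0,0],
    [1,0,0,0,0]
  ]
}}

```text
t: 16.25
ee_pos: [0.3642, -0.2543, 0.2335]
tool_rot: [3.141, 0.001, 1.716]
ft_force: [-0.2, 0.3, 0.1]
width: 0.0856
grasp_force: 0.0
```

```bash
python3 - <<'E'
from h import *
s=robot.observe();t=robot.snapshot("top");sc=robot.snapshot("scene")
print(s["t"],s["ee_pos"],s["ft_force"],s["width"])
a=cv2.resize(t[140:240,200:420],None,fx=3,fy=3,interpolation=cv2.INTER_CUBIC)
b=cv2.resize(sc[90:190+90,150:370],None,fx=1.5,fy=1.5,interpolation=cv2.INTER_CUBIC);b=np.pad(b,((0,0),(0,330),(0,0)))
cv2.imwrite("pics/c6.png",np.vstack([a,b])[:,:,::-1])
E
```

```text
16.25 [ 0.36419548 -0.25428615  0.2334771 ] [-0.16897054  0.26499652  0.07382802] 0.08556718690284247
```

View pics/c6.png

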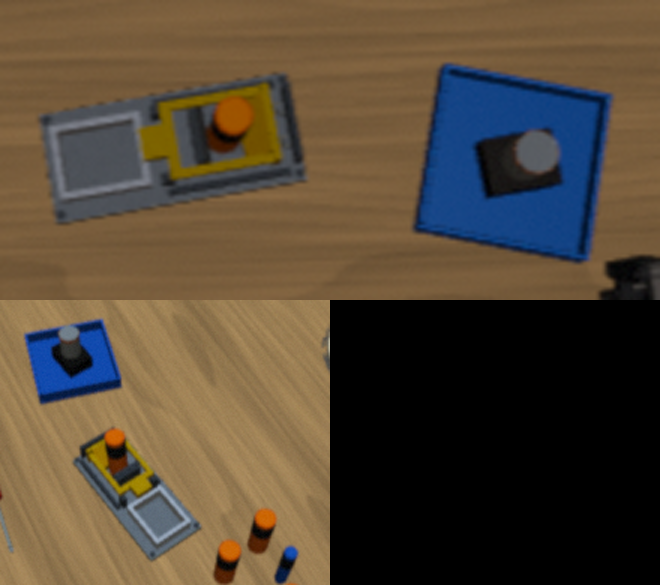

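The motor stands upright near the tray centre, at (520,160). The peg stands in the gap at (230,120) and the nest is empty, so I'll hand in.

```bash
python3 -c "
from bench import robot
print(robot.hand_in())"
```

```text
the job is handed in; nothing more can be done
None
```

The orange peg stands in the gap holding the catch open, the motor is upright on the blue tray's floor, and the job was handed in at about 16 s (no verdict was returned).

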